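Set the coffee grinder and start the dose

TASK

Get the coffee grinder ready and start it, pushing with the fingertips and lifting nothing: slide the open steel cup along the worktop into its guide until it is fully home against the stop under the spout, and push the dial on top round by its lug until the dial's index mark lines up with the long line in the middle of the scale. Only when both are right, press the round start button on top of the grinder fully down and let it go, leaving cup and dial as set. Leave the other things on the worktop where they stand.

Things in the scene. Friction and masses are not known exactly. Their poses are not given: they have to be found in the camera images.
- grinder: Compact electric coffee grinder, fixed: an aluminium box 144 (own x) x 164 (own y) x 150 mm high. Origin: centre of its underside, z up. Its front face is the own -y side, 82 mm from the origin. On its flat top: a white scale plate (radius 67 mm, 3 mm thick) round the dial, and the start button near the front corner on the own -x (robot's) side.
- cup_seat (a point): Point on the worktop in front of the grinder's front face (own y = -126 mm): where the centre of the cup's underside lies when the cup is fully home, touching the rubber stop on the front face. The cup goes in along the grinder's own +y.
- guide_mouth (a point): Middle of the cup guide's mouth, on the worktop 98 mm in front of the front face. The guide: two steel rods 10 mm thick (tops 12 mm above the worktop), running straight out on both sides from the front face, 88 mm apart inside, for 62 mm, then flaring to 128 mm apart inside at the mouth.
- spout_tip (a point): Underside of the black spout, 80 mm above the worktop. The spout is 40 mm thick (48 at its root) and sticks out 37 mm from the front face, at heights of 80 to 132 mm; the cup passes under it with 14 mm to spare.
- target_line (a point): Inner end of the long scale line, on the scale plate, 52 mm from the dial's axis towards the grinder's own -x. The scale has nine dark lines 0.3 rad apart; the fifth, in the middle, is twice as long (13 mm) and wider (3 mm) than the others: this is the target.
- dial_axis (a point): Point on the vertical axis about which the dial turns, at the height of the flat top of the dial's collar (171 mm above the worktop). The collar is black, 95 mm across; a low round hopper with a steel lid, 52 mm across, rises 22 mm above it in the middle and turns with it.
- dial_lug (a point): Centre of the upright black lug on the dial, 38.5 mm from the dial's axis. The lug is a rounded block 17 mm long (radially, 30 to 47 mm from the axis), 10 mm thick (along the way it turns), and stands up 31 mm above the collar, to 202 mm above the worktop; this point lies 15 mm below its top.
- index_mark (a point): The index mark: a white line 3 mm wide on the rim of the dial, running up the outer end of the lug and over its top; this point lies on the rim just above the scale plate, 48 mm from the axis, in the same direction from the axis as the lug.
- dial (a joint): Angle of the dial, rad, 0 to 2.4 (end stops), growing anticlockwise seen from above. 0: index on the first line (by the big dot), 1.2: index on the long middle line, 2.4: index on the last line (by the small dot). Starts well short of the middle line. Turns stiffly (about 0.1 N m, some 2.5 N at the lug), has no clicks and stays where it is left.
- button_top (a point): Centre of the top of the round black start button (23 mm across, in a steel ring 29 mm across), which stands 13.5 mm above the deck, 163.5 mm above the worktop.
- start_button (a joint): How far the button is pressed down, m: 0 released, 0.005 fully down (about 4 N). It springs back.
- cup: Loose open steel cup, straight-sided and round, 80 mm across, 66 mm high, 0.1 to 0.25 kg, standing upright on the worktop some 7 to 12 cm out from its seat, in front of the guide's mouth. Origin: centre of its underside.
- bean_jar: Glass jar with dark contents, about 120 mm across and 119 mm high, behind the cup (leave alone). Origin: centre of its underside.
- small_tin: Tin 57 mm across, 72 mm high, behind the grinder's front corner (leave alone). Origin: centre of its underside.
- shaker: Small glass shaker with grey cap, 44 mm across, 90 mm high, on the robot's side of the grinder's front corner (leave alone). Origin: centre of its underside.
- mustard_jar: Spice jar with a yellow cap, 42 mm across, 96 mm high, on the robot's side of the grinder's back part (leave alone). Origin: centre of its underside.
- lemon: Lemon about 72 x 55 mm, lying near the front edge, to the right (leave alone). Origin: centre of its underside.
- white_jar: Glass jar with white contents, about 111 mm across and 113 mm high, to the left of the grinder (leave alone). Origin: centre of its underside.
There are look-alikes about, which are no part of the job. What is shaped like the cup but black or green is not meant.

How it is judged:
On the way, in this order (a step that is already met when the one before it is completed fails the run):
1. the cup stands home under the spout and the dial's index is on the long middle line (horizontal distance between cup and cup_seat below 0.008 m and angle between cup's own z axis and vertical below 0.1 rad and value of joint dial between 1.13 and 1.27 rad), for 0.2 s.
2. the start button is pressed fully down (value of joint start_button above 0.004 m), for 0.05 s.
At the end, for the whole second after the job is handed in: The cup stands upright and at rest, its centre within 8 mm of its seat; the dial's index is within 0.07 rad (3.5 mm at the rim) of the long middle line (joint 1.13 to 1.27 rad); the start button has been pressed at least 4 mm after both were so, and is released again (all of step 1 and linear speed of cup below 0.01 m/s and value of joint start_button below 0.0015 m); the robot touches nothing.
It fails at once if the start button is pressed while the cup is not home or the dial is off the line (value of joint start_button above 0.003 m and (horizontal distance between cup and cup_seat above 0.01 m or value of joint dial below 1.12 rad or value of joint dial above 1.28 rad)).
It fails at once if the cup is lifted (height (world z) of cup above 0.012 m).
It fails at once if the cup is tipped over (angle between cup's own z axis and vertical above 0.35 rad).
It fails at once if another thing on the worktop is disturbed (distance of any of bean_jar, small_tin, shaker, mustard_jar, white_jar from where it was at the start of the episode above 0.02 m or distance of lemon from where it was at the start of the episode above 0.03 m).
It also fails if it takes over 56 s, if anything falls off the work surface, if the arm or the gripper's body presses on something with over 40 N, if the wrist force passes 120 N, or if a joint passes its speed limit or range.

ROBOT

A 7-joint arm with a two-finger parallel gripper is mounted at the origin on a cart in front of the work surface, level with it; the furniture and walls round the work are solid. World frame = base frame: x ahead of the robot, y to its left, z up, the work surface at z = 0. Lengths are in m, angles in rad, forces in N, time in s.
With the tool pointing down it reaches from about 0.4 to 0.85 m from the base axis. Payload 10.4 kg.
Tool frame: the origin (TCP) lies at the very end of the fingers, on their centre line; the grasp point (between the pads) lies 19 mm behind it; x points along the fingers, z is the direction in which the jaws open and shut, and the axes are right-handed (so a half turn about x gives the same grasp; the last joint's range is limited). The gripper opens to 85 mm and grips with 20 to 120 N. Pads are 22 mm wide; open, the fingers measure 114 mm over their backs; the gripper's body (76 mm by 85 mm) begins 54 mm behind the grasp point. The pads swing forward as they close: fully open they stand 13 mm farther back than shut.
Start: joints at [-1.152, 0.332, -0.065, 1.46, 0.022, 1.35, -0.088], TCP at [0.267, 0.565, 0.208] pointing down, gripper open.
Joint ranges: [-2.6, 2.6], [-0.5, 2.12], [-1.47, 1.34], [0.16, 2.42], [-1.27, 4.41], [0.06, 2.06], [-2.6, 2.6]. Speed limits (rad/s): [2.22, 2.22, 2.79, 2.79, 3.14, 3.14, 3.14].

INTERFACE

Orientations are given as a unit quaternion [x, y, z, w].
In Python, from workcell import telemetry, viewer, manip, spot_in, mark_of gives the robot as it stands. The module is installed in compiled form; this text tells all that it offers.
- The arm moves only by the shell command python3 -m crank 'ROWS' [FORCE]. ROWS is JSON, a list of rows, each a list of 3 entries, a list of its own where there are three numbers: the closure, from 0 (fully open) to 1 (shut), then the shift along the world's x, y, z in cm, then the turn, a rotation vector about the world's x, y, z in rad. A call has 1 to 12 rows; each row shifts and turns the commanded pose from where the row before left it; what a row does not reach is not made up. A row lasts 1/12 s, in which the tool goes at most 41.7 mm and 7.16 degrees, less where a joint would pass 70% of its speed; a pose out of reach is approached as far as the arm can. A call with a gripper value outside its range is refused whole. The fingers move at their own pace and stop on an object; FORCE is the grip in N (left out, the last holds). Time passes only in rows, so rows that do not move let the fingers close. It gives the time, the measured TCP pose, the force and the opening at its end, in the units of the state.
- telemetry.get_obs(): the state, without advancing time (a new reading comes with each control period).
- viewer.camera(name): name is "scene" or "side" or "wrist"; returns a dict with "frame" (384x512x3 uint8, red, green, blue), "intrinsics" (3x3 intrinsics, pixels), "cam_to_world" (4x4, takes a point from camera to world coordinates). Camera axes: x right, y up, looking along -z (the intrinsics and any distortion apply to the point x, -y, -z); pixel columns grow to the right and rows downward; lengths in m; the calibration is good to about 2 mm. A picture is of the moment at which its call begins. There is no depth.
- manip.hand_in(): hands the job in, once; it reports no verdict.
Trained networks look in a picture, given as the dict that the camera call returned (one of the last four; its "shot" number tells which), for a name from the list of things; names that differ only in an ending like _2 or _b are one class to them, and where a whole thing is asked for, a point or a joint stands for the part that bears it (a point fixed in the world has none). Each returns a list of dicts, best first, with "conf" (0 to 1); they miss things now and then, are a little off and sometimes report something else, mostly with a low value. They report only what shows in the picture. A call takes as long as a camera call. They do not tell look-alikes from the thing itself.
- spot_in(thing, picture): "location" ([x, y, z] in m, in the coordinates of the camera as it stood for that picture, good to about 4 mm: the middle of the surface that is visible of it).
- mark_of(thing, picture): "location" ([x, y, z] in m, in the coordinates of the camera as it stood for that picture, good to about 4 mm: a listed point, or the origin of a listed thing).
The state is a dict: "clock": time; "joint_pos": joint angles; "joint_velocities": joint speeds; "tau": joint torques, N m; "position": TCP position; "ee_rot": TCP orientation; "ft_force": force on the tool from outside, world axes, zero at the start; "torque": the same for the moment, N m; "grip_width": opening from 0.0 (shut) to 1.0 (fully open).
Only numpy, scipy, OpenCV 4.12 (cv2) and the standard library are available. Lean on these libraries where they do the work, as an engineer would, in place of code of your own. Each camera call takes 0.05 s, during which the arm holds its last target. There are 200 camera calls.

## Working session

There is one attempt and no reset: what is moved stays moved. The work goes in short steps, Python scripts to look and compute and a shell command to move; the robot and the scene stay as the last step left them, time stands still between calls to the robot, and variables do not carry over. Pictures are saved under pics/ and viewed, about 8 in all and at most 12, crops included, and the job is handed in when it is done.

```bash
mkdir -p pics
cat > h.py <<'E'
import numpy as np, cv2
from workcell import telemetry, viewer, manip, spot_in, mark_of
def w(p,l): return (p["cam_to_world"]@np.r_[l,1])[:3]
def find(p,names,f=mark_of,n=3):
    for t in names:
        for d in f(t,p)[:n]:
            if d["conf"]>.2: print(t,round(d["conf"],2),w(p,d["location"]).round(4))
def save(p,name,scale=1,crop=None):
    im=p["frame"][...,::-1]
    if crop: im=im[crop[1]:crop[3],crop[0]:crop[2]]
    cv2.imwrite("pics/"+name,cv2.resize(im,None,fx=scale,fy=scale,interpolation=cv2.INTER_CUBIC))
def px(p,P):
    q=np.linalg.inv(p["cam_to_world"])@np.r_[P,1]
    u=p["intrinsics"]@np.array([q[0],-q[1],-q[2]]); return (u[:2]/u[2]).round(1)
E
python3 - <<'E'
from h import *
o=telemetry.get_obs(); print({k:np.round(v,3).tolist() for k,v in o.items()})
ps=[viewer.camera(n) for n in("scene","side","wrist")]
for n,p in zip(("scene","side","wrist"),ps):
    print(n); save(p,n+"0.png",1.5)
    find(p,["grinder","cup_seat","guide_mouth","spout_tip","target_line","dial_axis","dial_lug","index_mark","button_top","cup","bean_jar","small_tin","shaker","mustard_jar","white_jar","lemon"])
E
```

```text
{'clock': 0.0, 'joint_pos': [-1.152, 0.333, -0.065, 1.461, 0.022, 1.35, -0.088], 'joint_velocities': [0.002, 0.0, -0.0, -0.0, -0.001, 0.0, 0.001], 'tau': [0.0, -62.545, 0.049, -39.16, 0.016, 0.01, 0.0], 'position': [0.267, 0.565, 0.207], 'ee_rot': [-0.379, 0.598, 0.378, 0.597], 'ft_force': [0.199, -0.95, 0.304], 'torque': [0.018, -0.026, -0.024], 'grip_width': 1.0}
scene
grinder 0.85 [ 0.4881  0.1595 -0.0016]
cup_seat 0.58 [ 0.6239 -0.0868  0.0009]
cup_seat 0.56 [ 0.4891  0.1564 -0.0008]
spout_tip 0.74 [0.4712 0.0525 0.0777]
target_line 0.92 [0.4383 0.1771 0.155 ]
dial_axis 0.57 [0.4946 0.1663 0.1684]
dial_lug 0.92 [0.4625 0.1943 0.1901]
dial_lug 0.36 [0.4897 0.1591 0.0005]
index_mark 0.76 [0.4541 0.1975 0.1559]
button_top 0.47 [0.4316 0.1044 0.1635]
cup 0.95 [ 0.4473 -0.0489 -0.0025]
cup 0.83 [ 0.4744 -0.2279  0.0016]
cup 0.56 [ 0.3318 -0.181  -0.0009]
bean_jar 0.92 [ 6.249e-01 -9.110e-02  2.000e-04]
small_tin 0.8 [0.6106 0.0435 0.0013]
shaker 0.75 [ 0.3488  0.1123 -0.0044]
shaker 0.32 [0.4955 0.172  0.167 ]
mustard_jar 0.63 [ 0.3673  0.2469 -0.0033]
white_jar 0.82 [ 0.5291  0.4037 
[... 160 characters left out ...]
9]
cup_seat 0.59 [ 0.471   0.0306 -0.0045]
spout_tip 0.96 [0.4698 0.0533 0.0846]
target_line 0.71 [0.4418 0.1748 0.1541]
dial_axis 0.74 [0.4927 0.1717 0.1737]
dial_lug 0.96 [0.4646 0.1962 0.1879]
button_top 0.62 [0.4304 0.1036 0.1667]
cup 0.85 [ 0.4674 -0.2307 -0.    ]
cup 0.75 [ 0.3375 -0.1782  0.0037]
cup 0.69 [ 0.4439 -0.052   0.0036]
bean_jar 0.65 [ 0.6283 -0.0891  0.003 ]
small_tin 0.56 [0.6126 0.0377 0.0031]
small_tin 0.42 [ 0.3578  0.1151 -0.0053]
shaker 0.85 [ 0.3545  0.1164 -0.002 ]
mustard_jar 0.63 [ 0.374   0.2452 -0.0041]
white_jar 0.7 [ 0.5265  0.4034 -0.0029]
lemon 0.9 [ 0.366  -0.3007  0.0042]
lemon 0.26 [0.6128 0.041  0.0043]
wrist
grinder 0.72 [4.876e-01 1.550e-01 2.000e-04]
```

View pics/scene0.png

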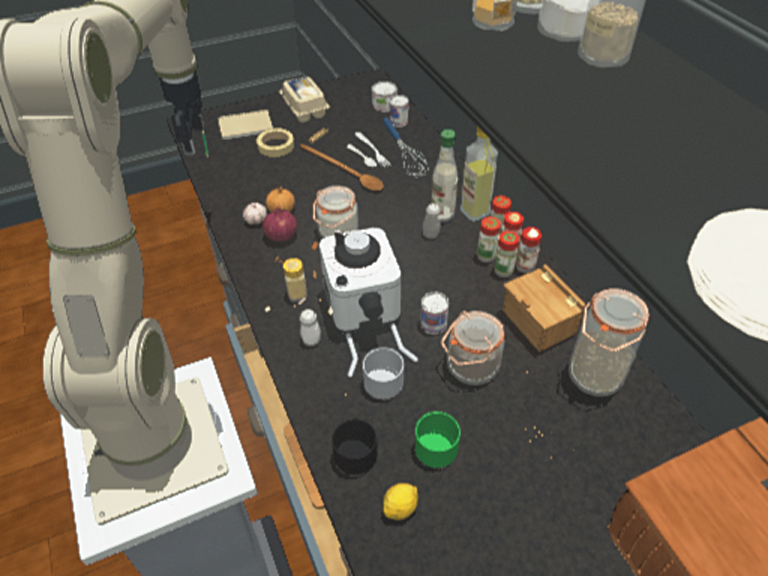

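View pics/side0.png

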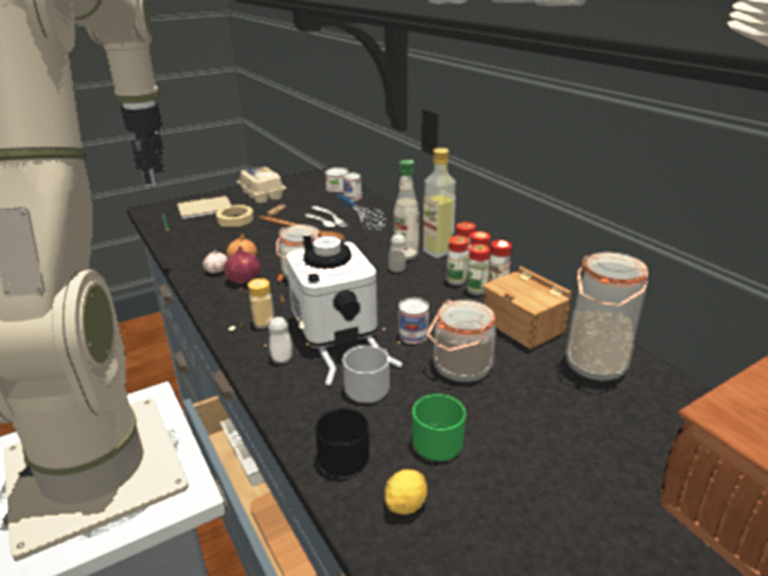

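The steel cup is at scene pixel (383,372); the black one (355,447) and green one (437,440) are decoys. The lug points to the back left, about 0.6 rad short of the long line. I'll go over the grinder for a wrist view.

```bash
python3 -m crank '[[1,[1.6,-2.7,1.4],[0,0,0.01]],[1,[1.6,-2.7,1.4],[0,0,0.01]],[1,[1.6,-2.7,1.4],[0,0,0.01]],[1,[1.6,-2.7,1.4],[0,0,0.01]],[1,[1.6,-2.7,1.4],[0,0,0.01]],[1,[1.6,-2.7,1.4],[0,0,0.01]],[1,[1.6,-2.7,1.4],[0,0,0.01]],[1,[1.6,-2.7,1.4],[0,0,0.01]],[1,[1.6,-2.7,1.4],[0,0,0.01]],[1,[1.6,-2.7,1.4],[0,0,0.01]],[1,[1.6,-2.7,1.4],[0,0,0.01]],[1,[0,0,0],[0,0,0.02]]]' 30
python3 - <<'E'
from h import *
for n in("wrist","scene","side"):
    p=viewer.camera(n); print(n,p["cam_to_world"][:3,3].round(3))
    if n=="wrist": save(p,"w1.png",1.5)
    find(p,["grinder","cup_seat","guide_mouth","spout_tip","target_line","dial_axis","dial_lug","index_mark","button_top","cup"])
E
```

```text
clock: 3.55
position: [0.4474, 0.2621, 0.3651]
ee_rot: [-0.415, 0.572, 0.413, 0.575]
ft_force: [0.2, -0.3, 0.2]
grip_width: 0.001
wrist [0.377 0.284 0.53 ]
spout_tip 0.82 [0.4778 0.0522 0.0802]
target_line 0.82 [0.4397 0.1764 0.1527]
target_line 0.73 [ 0.3567  0.11   -0.0019]
dial_axis 0.56 [0.4906 0.1685 0.1722]
dial_lug 0.77 [0.4657 0.1929 0.1892]
index_mark 0.81 [0.4553 0.1978 0.1543]
button_top 0.48 [0.4325 0.1046 0.1624]
cup 0.92 [ 0.4749 -0.2343 -0.003 ]
cup 0.89 [ 4.469e-01 -5.600e-02  3.000e-04]
cup 0.8 [ 0.3377 -0.1853 -0.0026]
scene [ 0.147 -0.75   1.104]
grinder 0.94 [ 0.4866  0.1562 -0.0012]
cup_seat 0.76 [ 0.4682  0.0343 -0.0018]
spout_tip 0.97 [0.4704 0.0561 0.0808]
target_line 0.88 [0.44   0.1765 0.1503]
dial_axis 0.72 [0.493  0.1675 0.1671]
dial_lug 0.62 [0.4609 0.1964 0.1863]
index_mark 0.75 [0.4581 0.1974 0.1566]
button_top 0.45 [0.4315 0.1035 0.1697]
cup 0.96 [ 0.4756 -0.2271 -0.0022]
cup 0.66 [ 3.312e-01 -1.800e-01  2.000e-04]
cup 0.6 [ 0.4502 -0.0536 -0.0029]
side [ 0.048 -0.784  0.681]
grinder 0.68 [ 0.4889  0.158  -0.001 ]
cup_seat 0.7 [6.126e-01 3.710e-02 2.000e-04]
cup_seat 0.57 [ 0.4704  0.0295 -0.0062]
cup_seat 0.56 [0.4938 0.1685 0.1728]
guide_mouth 0.47 [0.4411 0.176  0.153 ]
spout_tip 0.84 [0.4687 0.0517 0.0781]
spout_tip 0.33 [0.4274 0.1028 0.1628]
target_line 0.65 [0.4413 0.1747 0.1534]
dial_axis 0.68 [0.4917 0.1675 0.1731]
dial_lug 0.88 [0.4607 0.1937 0.1861]
index_mark 0.63 [0.4555 0.1992 0.155 ]
index_mark 0.55 [0.4703 0.049  0.0814]
button_top 0.62 [0.427  0.1043 0.1634]
cup 0.95 [ 0.472  -0.2305 -0.0028]
cup 0.86 [ 0.3357 -0.179   0.0015]
cup 0.73 [ 0.4457 -0.0567  0.0017]
```

View pics/w1.png

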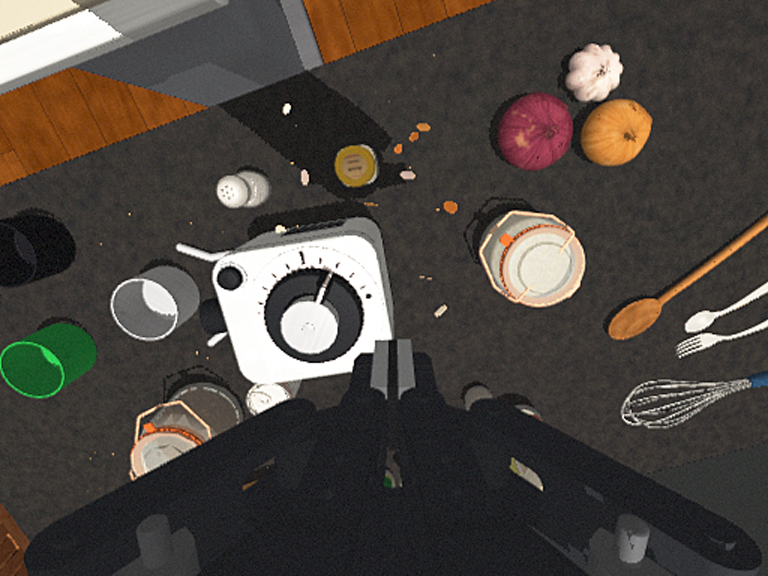

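The picture shows the grinder from above: long line at (302,257), index/lug at (328,270), button at (229,277), steel cup at (150,305). Dial is about 0.63 rad, grinder yaw about -0.14. I'll come down behind the lug.

```bash
python3 -m crank '[[1,[1.7,-2.0,0],[0,0,0]],[1,[1.7,-2.0,0],[0,0,0]],[1,[0,0,-3.7],[0,0,0]],[1,[0,0,-3.7],[0,0,0]],[1,[0,0,-3.7],[0,0,0]],[1,[0,0,-3.7],[0,0,0]],[1,[0,0,-3.0],[0,0,0]],[1,[0,0,-0.6],[0,0,0]],[1,[0,0,0],[0,0,0]]]'
python3 - <<'E'
from h import *
p=viewer.camera("wrist"); save(p,"w2.png",2,(120,120,420,384))
E
```

```text
clock: 5.95
position: [0.4763, 0.2275, 0.1764]
ee_rot: [-0.416, 0.573, 0.416, 0.57]
ft_force: [0.6, 0.4, 0.2]
grip_width: -0.003
```

View pics/w2.png

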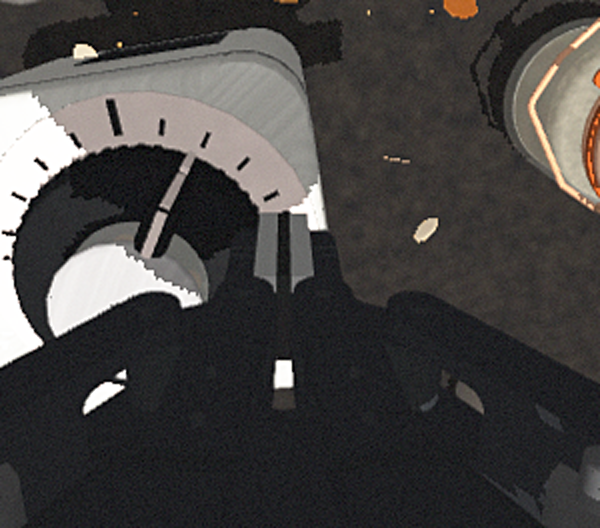

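The shut fingertips (image 285,240) are behind the lug (170,200), at collar height. Pushing slowly now.

```bash
python3 -m crank '[[1,[-0.3,-0.4,0.3],[0,0,0]],[1,[-0.3,-0.4,0],[0,0,0]],[1,[-0.3,-0.4,0],[0,0,0]],[1,[-0.2,-0.4,0],[0,0,0]],[1,[-0.2,-0.4,0],[0,0,0]],[1,[-0.2,-0.4,0],[0,0,0]],[1,[0,0,0],[0,0,0]],[1,[0,0,0],[0,0,0]]]'
cat > dial.py <<'E'
from h import *
A=[]
for n in("scene","side","wrist"):
    p=viewer.camera(n); print(n); find(p,["dial_lug","index_mark","target_line","dial_axis"],n=1)
    if n=="wrist":
        import sys; save(p,sys.argv[1],2,(120,120,420,384))
E
python3 dial.py w3.png
```

```text
clock: 6.67
position: [0.4622, 0.2038, 0.1809]
ee_rot: [-0.416, 0.572, 0.416, 0.572]
ft_force: [0.1, 0.8, -0.5]
grip_width: 0.002
scene
dial_lug 0.81 [0.4614 0.1951 0.1886]
index_mark 0.6 [0.4545 0.1975 0.152 ]
target_line 0.85 [0.4414 0.1783 0.1547]
dial_axis 0.71 [0.4938 0.1676 0.1653]
side
dial_lug 0.83 [0.4611 0.193  0.1892]
index_mark 0.65 [0.4564 0.198  0.1546]
target_line 0.56 [0.4411 0.173  0.1538]
dial_axis 0.86 [0.49   0.1689 0.1728]
wrist
dial_lug 0.55 [0.4656 0.1923 0.1885]
index_mark 0.55 [0.4545 0.196  0.1542]
target_line 0.72 [0.4446 0.1759 0.1528]
dial_axis 0.9 [0.4906 0.1678 0.1714]
```

View pics/w3.png

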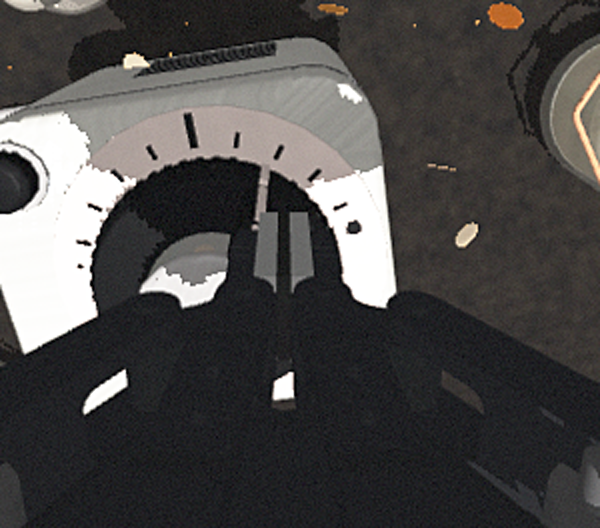

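Fingers are now touching the lug; index (265,170) has hardly moved and the long line is at (190,130). I'll push about three-quarters of the way along the arc.

```bash
python3 -m crank '[[1,[-0.3,-0.35,0],[0,0,0.02]],[1,[-0.3,-0.38,0],[0,0,0.02]],[1,[-0.25,-0.4,0],[0,0,0.02]],[1,[-0.25,-0.43,0],[0,0,0.02]],[1,[0,0,0],[0,0,0]],[1,[0,0,0],[0,0,0]]]'
python3 dial.py w4.png
```

```text
clock: 7.92
position: [0.4512, 0.1881, 0.1809]
ee_rot: [-0.439, 0.554, 0.439, 0.555]
ft_force: [0.0, -0.2, -0.1]
grip_width: 0.004
scene
dial_lug 0.83 [0.46   0.1924 0.188 ]
index_mark 0.75 [0.456  0.1974 0.1528]
target_line 0.77 [0.4412 0.1761 0.1547]
dial_axis 0.68 [0.4957 0.1685 0.1661]
side
dial_lug 0.88 [0.4581 0.1963 0.1871]
index_mark 0.96 [0.4523 0.1964 0.1551]
target_line 0.77 [0.4418 0.1759 0.1532]
dial_axis 0.64 [0.4896 0.1661 0.1725]
wrist
dial_lug 0.87 [0.4671 0.1925 0.1891]
index_mark 0.87 [0.4569 0.1952 0.1523]
target_line 0.58 [0.441  0.1747 0.1547]
```

View pics/w4.png

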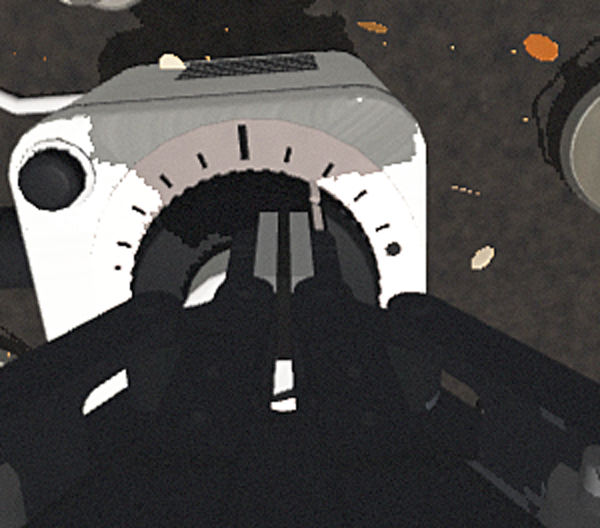

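The fingers have gone past the lug without turning it, so I need to check the geometry: where the TCP and lug project.

Run:
```python
from h import *
o=telemetry.get_obs(); T=o["position"]; print(T)
from scipy.spatial.transform import Rotation as R
M=R.from_quat(o["ee_rot"]).as_matrix(); print(M.round(3))
ax=np.array([.4925,.168,.171]); 
for n in("wrist","side"):
    p=viewer.camera(n)
    f=(lambda P:(px(p,P)-[120,120])*2) if n=="wrist" else (lambda P:px(p,P))
    print(n,"cam",p["cam_to_world"][:3,3].round(3),"TCP",f(T),"tcp+30up",f(T+[0,0,.03]))
    for s in(.6,1.2):
        a=np.pi-.14-1.2+s; d=np.array([np.cos(a),np.sin(a),0])
        print(s,"rim",f(ax+.048*d-[0,0,.016]),"lugtop out/in",f(ax+.047*d+[0,0,.031]),f(ax+.03*d+[0,0,.031]),"lugbase out",f(ax+.047*d))
    if n=="side": c=px(p,T).astype(int); save(p,"s5.png",5,(c[0]-60,c[1]-60,c[0]+60,c[1]+50))
```

```text
[0.45120835 0.18843289 0.1807433 ]
[[-0.    -0.973  0.23 ]
 [ 0.     0.23   0.973]
 [-1.     0.     0.   ]]
wrist cam [0.38  0.204 0.346] TCP [286.6 206.2] tcp+30up [287.2 250.2]
0.6 rim [320.6 185.6] lugtop out/in [329.4 247.4] [300.8 291.6] lugbase out [322.2 205. ]
1.2 rim [246.6 171. ] lugtop out/in [236.6 229.8] [243.2 281. ] lugbase out [243.8 189.6]
side cam [ 0.048 -0.784  0.681] TCP [202.  163.9] tcp+30up [201.2 154.4]
0.6 rim [202.8 169.8] lugtop out/in [201.9 155.3] [207.5 155.7] lugbase out [202.7 164.9]
1.2 rim [202.7 174.1] lugtop out/in [201.8 159.4] [207.5 158.3] lugbase out [202.6 169.1]
```

View pics/s5.png

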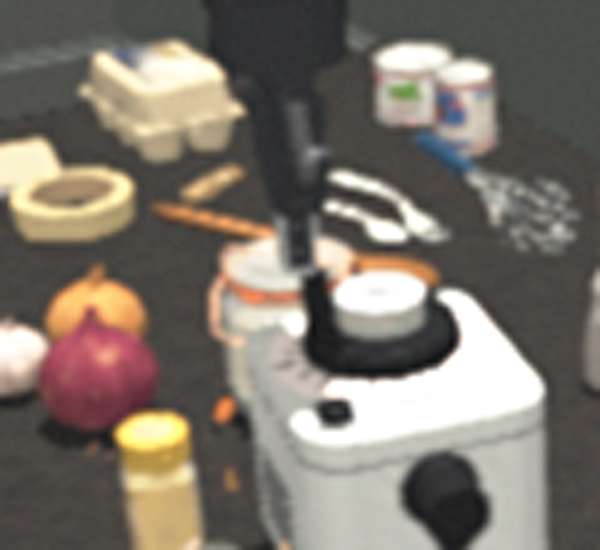

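Run:
```python
from h import *
T=np.array([.4512,.1884,.1807])
p=viewer.camera("side"); print(p.keys())
c=px(p,T).astype(int); f=lambda P:(px(p,P)-(c-60))*5
for n,P in dict(hopper=[.4925,.168,.193],button=[.4305,.104,.1635],must=[.372,.246,.096],spout=[.47,.053,.08],tcp=T,tcphigh=T+[0,0,.02]).items(): print(n,f(P))
p2=viewer.camera("scene"); c=px(p2,T).astype(int)
g=lambda P:(px(p2,P)-(c-60))*5
for n,P in dict(hopper=[.4925,.168,.193],button=[.4305,.104,.1635],tcp=T,tcphigh=T+[0,0,.02]).items(): print(n,g(P))
save(p2,"c6.png",5,(c[0]-60,c[1]-60,c[0]+60,c[1]+50))
```

```text
dict_keys(['frame', 'intrinsics', 'cam_to_world', 'shot'])
hopper [378.  281.5]
button [332.5 398. ]
must [152. 427.]
spout [446.5 548. ]
tcp [300.  304.5]
tcphigh [297.5 273. ]
hopper [375.  290.5]
button [322.5 424.5]
tcp [300.5 304. ]
tcphigh [298.5 280. ]
```

View pics/c6.png

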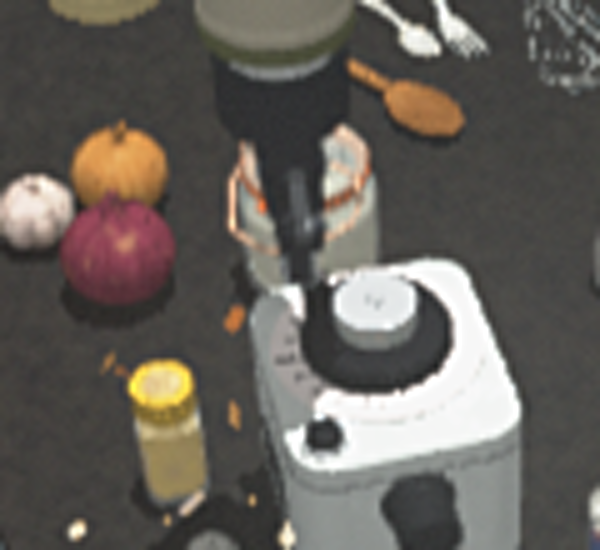

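Both fixed views show the fingertips ending about 20 mm above where the pose says they are, at about (297,275) in the crops against a predicted (300,305). That explains how they passed over the lug. I'll go back behind the lug and feel downward with small steps.

```bash
python3 -m crank '[[1,[0,0,2],[0,0,0]],[1,[0.6,0.9,0],[0,0,0]],[1,[0.6,0.9,0],[0,0,0]],[1,[0.6,0.5,0],[0,0,0]],[1,[0.6,0.5,0],[0,0,0]],[1,[0,0,-1.5],[0,0,0]],[1,[0,0,-0.5],[0,0,0]],[1,[0,0,0],[0,0,0]]]'
for i in 1 ; do python3 -m crank '[[1,[0,0,-0.4],[0,0,0]],[1,[0,0,0],[0,0,0]]]' | sed -n 2,4p; python3 -m crank '[[1,[0,0,-0.4],[0,0,0]],[1,[0,0,0],[0,0,0]]]' | sed -n 2,4p; done
python3 - <<'E'
from h import *
for n in("scene","side","wrist"):
    p=viewer.camera(n); find(p,["dial_lug","index_mark"],n=1)
E
```

```text
clock: 9.53
position: [0.4744, 0.2159, 0.1787]
ee_rot: [-0.439, 0.556, 0.439, 0.553]
ft_force: [0.0, -0.2, -0.9]
grip_width: -0.002
position: [0.4751, 0.2162, 0.1763]
ee_rot: [-0.439, 0.555, 0.439, 0.554]
ft_force: [0.1, -0.2, -0.3]
position: [0.4751, 0.2163, 0.1725]
ee_rot: [-0.439, 0.555, 0.439, 0.554]
ft_force: [0.1, -0.3, 0.1]
index_mark 0.6 [0.4523 0.1982 0.1543]
dial_lug 0.72 [0.4602 0.1962 0.1875]
index_mark 0.61 [0.4558 0.1983 0.1555]
dial_lug 0.84 [0.4647 0.1917 0.1894]
index_mark 0.57 [0.455  0.1968 0.1548]
```

```bash
for i in 1; do python3 -m crank '[[1,[0,0,-0.4],[0,0,0]],[1,[0,0,0],[0,0,0]]]' | sed -n '2p;4p'; python3 -m crank '[[1,[0,0,-0.4],[0,0,0]],[1,[0,0,0],[0,0,0]]]' | sed -n '2p;4p'; python3 -m crank '[[1,[0,0,-0.3],[0,0,0]],[1,[0,0,0],[0,0,0]]]' | sed -n '2p;4p'; done
```

```text
position: [0.475, 0.2163, 0.168]
ft_force: [0.8, -0.2, -1.0]
position: [0.4749, 0.2162, 0.1639]
ft_force: [0.9, 0.0, -0.3]
position: [0.475, 0.2163, 0.1611]
ft_force: [0.1, 0.2, 0.1]
```

No contact at measured z 0.161, below the collar top, so the tips really do end higher than the pose says. I'll push at this height.

```bash
python3 -m crank '[[1,[-0.3,-0.3,0],[0,0,0]],[1,[-0.3,-0.3,0],[0,0,0]],[1,[-0.3,-0.3,0],[0,0,0]],[1,[-0.3,-0.35,0],[0,0,0]],[1,[-0.3,-0.38,0],[0,0,0]],[1,[0,0,0],[0,0,0]]]'
python3 dial.py w7.png
```

```text
clock: 11.32
position: [0.4599, 0.1993, 0.1621]
ee_rot: [-0.439, 0.554, 0.439, 0.555]
ft_force: [-0.7, 1.3, 0.6]
grip_width: -0.0
scene
dial_lug 0.56 [0.4537 0.1821 0.1888]
index_mark 0.59 [0.4449 0.183  0.1547]
target_line 0.55 [0.4409 0.1784 0.1523]
dial_axis 0.73 [0.4945 0.1667 0.166 ]
side
index_mark 0.78 [0.446  0.1841 0.154 ]
target_line 0.56 [0.4428 0.1751 0.1526]
dial_axis 0.75 [0.493  0.17   0.1696]
wrist
dial_lug 0.88 [0.4577 0.1814 0.1882]
index_mark 0.98 [0.4461 0.1786 0.1535]
target_line 0.69 [0.4455 0.1751 0.1542]
dial_axis 0.7 [0.4908 0.1674 0.1729]
```

View pics/w7.png

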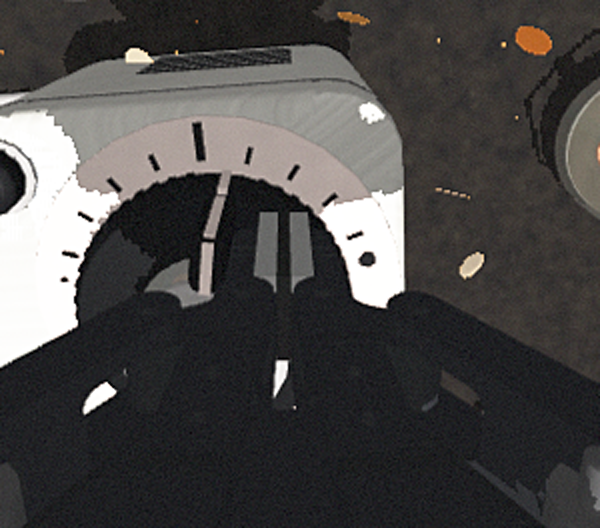

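```bash
cat > ang.py <<'E'
from h import *
from scipy.optimize import least_squares
def ray(p,uv,z):
    K=p["intrinsics"];C=p["cam_to_world"]; d=np.linalg.inv(K)@np.r_[uv,1]; d=C[:3,:3]@[d[0],-d[1],-d[2]]
    o=C[:3,3]; return (o+d*(z-o[2])/d[2])[:2]
def run(p,mid,idx):
    # mid: {line index k: pixel mid-line}; idx rim pixel (crop coords)
    q=lambda c:np.array(c)/2+120
    P={k:ray(p,q(c),.153) for k,c in mid.items()}; I=ray(p,q(idx),.155)
    def res(v): return np.r_[[P[k]-v[:2]-(v[3]+(.0065 if k==4 else .0033))*np.r_[np.cos(v[2]+.3*k),np.sin(v[2]+.3*k)] for k in P]].ravel()
    s=least_squares(res,[.4925,.168,1.8,.052]); v=s.x; a=I-v[:2]
    print("axis",v[:2].round(4),"r",v[3].round(4),"rms mm",(1e3*np.sqrt(np.mean(s.fun**2))).round(2),"yaw",round(v[2]+1.2-np.pi,3),"idx r",np.hypot(*a).round(4),"dial",round((np.arctan2(a[1],a[0])-v[2])%(2*np.pi),3))
E
python3 - <<'E'
from ang import *
p=viewer.camera("wrist")
run(p,{4:(199,141),3:(249,155),2:(293,172),1:(331,199),0:(354,235),5:(154,162),6:(114,184),7:(84,217),8:(68,250)},(227,173))
E
```

```text
axis [0.4915 0.1666] r 0.0513 rms mm 0.39 yaw -0.165 idx r 0.0476 dial 1.02
```

The wrist view shows the index (227,173) just short of the long line (199,141), and the line fit (0.4 mm rms) puts the dial at 1.02. It needs 0.18 rad more, done as a rigid turn about the axis.

```bash
python3 -m crank '[[1,[-0.2,-0.2,0],[0,0,0.06]],[1,[-0.18,-0.21,0],[0,0,0.06]],[1,[-0.16,-0.21,0],[0,0,0.06]],[1,[0,0,0],[0,0,0]],[1,[0,0,0],[0,0,0]]]'
python3 dial.py w8.png
```

```text
clock: 12.53
position: [0.4549, 0.1941, 0.1618]
ee_rot: [-0.486, 0.513, 0.486, 0.513]
ft_force: [0.4, 0.4, -0.3]
grip_width: -0.004
scene
dial_lug 0.55 [0.4509 0.1738 0.1889]
index_mark 0.72 [0.4447 0.1731 0.1535]
target_line 0.6 [0.4401 0.1759 0.1529]
dial_axis 0.94 [0.4951 0.1684 0.1674]
side
dial_lug 0.61 [0.45   0.1763 0.1881]
index_mark 0.81 [0.4452 0.1755 0.1565]
target_line 0.76 [0.4423 0.1746 0.1503]
dial_axis 0.79 [0.4909 0.1712 0.1725]
wrist
dial_lug 0.73 [0.4584 0.1747 0.1898]
index_mark 0.56 [0.4418 0.1731 0.1533]
target_line 0.62 [0.449  0.1736 0.1524]
dial_axis 0.8 [0.4891 0.1682 0.1718]
```

View pics/w8.png

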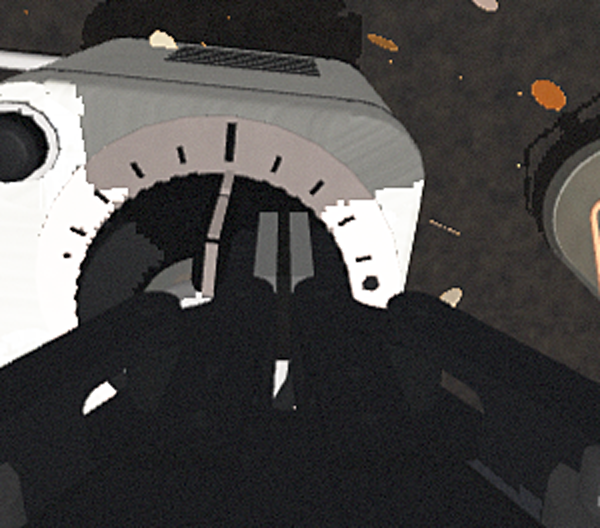

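Run:
```python
from ang import *
p=viewer.camera("wrist")
run(p,{4:(231,142),3:(278,163),2:(317,187),1:(346,219),0:(363,259),5:(181,154),6:(137,170),7:(101,196),8:(77,231)},(231,173))
```

```text
axis [0.4916 0.1669] r 0.0514 rms mm 0.24 yaw -0.159 idx r 0.0479 dial 1.174
```

Dial fit: 1.174, which is good; I'll add a tiny nudge of 0.02–0.03. Then I'll back off, rise, and swing over to behind the cup while turning the jaws parallel to the grinder's front.

```bash
python3 -m crank '[[1,[-0.08,-0.11,0],[0,0,0.03]],[1,[0,0,0],[0,0,0]],[1,[0.2,0.5,0],[0,0,0]],[1,[0.2,0.6,0],[0,0,0]],[1,[0,0,3],[0,0,0]],[1,[0,0,3],[0,0,0]],[1,[0,0,3],[0,0,0]],[1,[0,0,2],[0,0,0]]]'
python3 -m crank '[[0.65,[0,-2.8,0],[0,0,0.12]],[0.65,[0,-2.8,0],[0,0,0.12]],[0.65,[0,-2.8,0],[0,0,0.12]],[0.65,[0,-2.8,0],[0,0,0.12]],[0.65,[0,-2.8,0],[0,0,0.12]],[0.65,[-0.3,-2.8,0],[0,0,0.12]],[0.65,[-0.3,-2.8,0],[0,0,0.12]],[0.65,[-0.3,-2.8,0],[0,0,0.12]],[0.65,[-0.3,-2.8,0],[0,0,0.12]],[0.65,[-0.3,-2.8,0],[0,0,0.12]],[0.65,[-0.3,-2.8,0],[0,0,0.12]],[0.65,[-0.3,-2.8,0],[0,0,0.08]]]'
python3 - <<'E'
from h import *
o=telemetry.get_obs(); print(o["joint_pos"].round(2) if hasattr(o["joint_pos"],"round") else o["joint_pos"])
for n in("scene","side","wrist"):
    p=viewer.camera(n);print(n); find(p,["cup","cup_seat","spout_tip","guide_mouth"],n=3); find(p,["index_mark","target_line"],n=1)
E
```

```text
clock: 14.0
position: [0.4585, 0.2045, 0.2745]
ee_rot: [-0.495, 0.505, 0.494, 0.506]
ft_force: [0.4, 0.5, 0.3]
grip_width: -0.0
clock: 15.0
position: [0.4398, -0.076, 0.2934]
ee_rot: [0.705, -0.153, -0.677, -0.145]
ft_force: [-0.1, 0.5, 1.4]
grip_width: 0.349
[-0.9  -0.29  0.8   1.82  0.23  1.49  2.58]
scene
cup 0.97 [ 0.3328 -0.1816 -0.0005]
cup 0.82 [ 4.755e-01 -2.290e-01  2.000e-04]
cup 0.81 [ 4.515e-01 -5.120e-02 -4.000e-04]
cup_seat 0.9 [0.4706 0.0323 0.0016]
spout_tip 0.88 [0.4726 0.0553 0.0807]
index_mark 0.6 [ 0.6081  0.0413 -0.0019]
target_line 0.72 [0.4387 0.1762 0.1547]
side
cup 0.88 [ 0.4489 -0.0547  0.0014]
cup 0.65 [ 0.3365 -0.1763  0.0048]
cup 0.61 [ 4.692e-01 -2.286e-01  4.000e-04]
cup_seat 0.73 [0.4928 0.1674 0.1733]
cup_seat 0.58 [ 0.4698  0.0314 -0.0041]
spout_tip 0.6 [0.4696 0.0502 0.0815]
index_mark 0.79 [0.4433 0.1727 0.1541]
target_line 0.86 [0.4396 0.1733 0.1532]
wrist
cup 0.88 [ 0.3372 -0.1831 -0.0007]
cup 0.58 [ 0.4752 -0.2313  0.0007]
cup 0.57 [ 0.4483 -0.0564  0.0015]
cup_seat 0.53 [0.4921 0.1556 0.0034]
spout_tip 0.74 [0.4763 0.0536 0.0818]
target_line 0.61 [0.4458 0.1767 0.1524]
```

Joint 7 has reached the edge of its range in that direction, so the turn fell short. I'll turn the other way (same jaw line, half a turn round) and then tilt back for clearance under the spout.

```bash
python3 -m crank '[[0.6,[0,-0.4,0],[0,0,-0.12]],[0.6,[0,-0.4,0],[0,0,-0.12]],[0.6,[0,-0.4,0],[0,0,-0.12]],[0.6,[0,-0.4,0],[0,0,-0.12]],[0.6,[0,-0.4,0],[0,0,-0.12]],[0.6,[0,-0.4,0],[0,0,-0.12]],[0.6,[0,-0.4,0],[0,0,-0.12]],[0.6,[0,-0.4,0],[0,0,-0.12]],[0.6,[0,-0.4,0],[0,0,-0.12]],[0.6,[0,-0.4,0],[0,0,-0.12]],[0.6,[0,-0.4,0],[0,0,-0.12]],[0.6,[0,0,0],[0,0,-0.12]]]'
python3 -m crank '[[0.6,[0,0,0],[0,0,-0.12]],[0.6,[0,0,0],[0,0,-0.12]],[0.6,[0,0,0],[0,0,-0.12]],[0.6,[0,0,0],[0,0,-0.12]],[0.6,[0,0,0],[0,0,-0.12]],[0.6,[0,0,0],[0,0,-0.12]],[0.6,[0,0,0],[0,0,-0.12]],[0.6,[0,0,0],[0,0,-0.12]],[0.6,[0,0,0],[0,0,-0.12]],[0.6,[0,0,0],[0,0,-0.12]],[0.6,[0,0,0],[0,0,-0.12]],[0.6,[0,0,0],[0,0,0]]]'
cat > tgt.py <<'E'
from h import *
from scipy.spatial.transform import Rotation as R
o=telemetry.get_obs(); r=R.from_quat(o["ee_rot"]); y=-.185; t=.25
z=np.r_[np.cos(y),np.sin(y),0]; f=np.r_[-np.sin(y),np.cos(y),0]
x=np.sin(t)*f-np.r_[0,0,np.cos(t)]; G=np.c_[x,np.cross(z,x),z]
print(o["joint_pos"], o["position"],"pointing",r.as_matrix()[:,0].round(3),"jaw",r.as_matrix()[:,2].round(3))
print("rotvec to target",(R.from_matrix(G)*r.inv()).as_rotvec().round(3))
E
python3 tgt.py
```

```text
clock: 17.05
position: [0.4395, -0.1199, 0.293]
ee_rot: [-0.428, 0.581, 0.412, 0.557]
ft_force: [-0.5, -1.6, -0.8]
grip_width: 0.401
clock: 18.05
position: [0.4396, -0.1194, 0.293]
ee_rot: [0.018, 0.721, -0.016, 0.692]
ft_force: [-0.2, -0.2, -0.4]
grip_width: 0.405
[-0.53877478 -0.1012364   0.6600618   1.74027691  0.06314256  1.52211267
  0.06525342] [ 0.43958937 -0.11940635  0.29296174] pointing [-0.04   0.004 -0.999] jaw [ 0.998 -0.048 -0.041]
rotvec to target [ 0.242 -0.069 -0.141]
```

```bash
python3 -m crank '[[0.6,[-0.2,0,0],[0.081,-0.023,-0.047]],[0.6,[-0.2,0,0],[0.081,-0.023,-0.047]],[0.6,[-0.2,0,0],[0.081,-0.023,-0.047]],[0.6,[0,0,-3.5],[0,0,0]],[0.6,[0,0,-3.5],[0,0,0]],[0.6,[0,0,-3.5],[0,0,0]],[0.6,[0,0,-3.5],[0,0,0]],[0.6,[0,0,-3.5],[0,0,0]],[0.6,[0,0,-3.5],[0,0,0]],[0.6,[0,0,-3.5],[0,0,0]],[0.6,[0,0,-2.0],[0,0,0]]]'
python3 -m crank '[[0.6,[0,0,-0.8],[0,0,0]],[0.6,[0,0,-0.7],[0,0,0]],[0.6,[0,0,0],[0,0,0]]]'
python3 tgt.py
python3 - <<'E'
from h import *
T=telemetry.get_obs()["position"]
a=[]
for n in("scene","side"):
    p=viewer.camera(n); find(p,["cup"]); c=px(p,T).astype(int); print(n,c)
    x0,y0=c[0]-60,c[1]-70; save(p,"t.png",4,(x0,y0,x0+120,y0+130)); a.append(cv2.imread("pics/t.png"))
    print("tcp crop",(px(p,T)-[x0,y0])*4 if n=="scene" else (px(p,T)-[x0,y0])*4+[400,0])
cv2.imwrite("pics/cup1.png",cv2.resize(np.hstack([i[:,:400] for i in a]),None,fx=1,fy=1))
E
```

```text
clock: 18.97
position: [0.4319, -0.1188, 0.0247]
ee_rot: [0.149, 0.692, 0.027, 0.706]
ft_force: [-0.7, 0.9, -0.3]
grip_width: 0.398
clock: 19.22
position: [0.4336, -0.1193, 0.0128]
ee_rot: [0.15, 0.691, 0.026, 0.707]
ft_force: [0.3, -0.3, 0.7]
grip_width: 0.397
[-0.36377632  0.29107207  0.81443942  2.11253966 -0.55775589  0.97225099
  0.61264479] [ 0.43356136 -0.11930253  0.01276051] pointing [ 0.045  0.244 -0.969] jaw [ 0.984 -0.176  0.001]
rotvec to target [-0.     0.001 -0.008]
cup 0.98 [ 0.4735 -0.2269 -0.0033]
cup 0.7 [ 0.4487 -0.0511 -0.0021]
cup 0.68 [ 0.3336 -0.1818  0.0021]
scene [260 271]
tcp crop [241.6 280.8]
cup 0.84 [ 0.4696 -0.2297 -0.0016]
cup 0.72 [ 0.3365 -0.1753  0.0005]
cup 0.6 [ 0.4451 -0.0546  0.0027]
side [252 270]
tcp crop [640.8 282.8]
```

View pics/cup1.png

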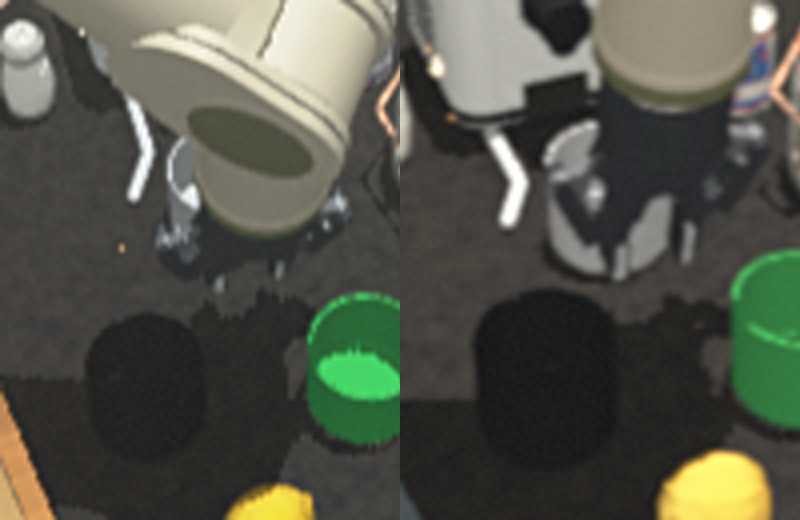

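Both views show the two fingertips straddling the cup's back, clear of the decoys: side view (617,275) and (688,260), cup at (610,200), black cup at (545,380). Now I'll push along the line to the seat.

```bash
python3 -m crank '[[0.6,[0.16,0.68,0],[0,0,0]],[0.6,[0.16,0.68,0],[0,0,0]],[0.6,[0.16,0.68,0],[0,0,0]],[0.6,[0.16,0.68,0],[0,0,0]],[0.6,[0.16,0.68,0],[0,0,0]],[0.6,[0.16,0.68,0],[0,0,0]],[0.6,[0.16,0.68,0],[0,0,0]],[0.6,[0.16,0.68,0],[0,0,0]],[0.6,[0.16,0.68,0],[0,0,0]],[0.6,[0,0,0],[0,0,0]]]'
cat > cup.py <<'E'
from h import *
for n in("scene","side","wrist"):
    p=viewer.camera(n); print(n); find(p,["cup","cup_seat","index_mark"])
E
python3 cup.py
```

```text
clock: 20.25
position: [0.4482, -0.0564, 0.013]
ee_rot: [0.15, 0.691, 0.026, 0.707]
ft_force: [0.3, 0.9, -0.3]
grip_width: 0.401
scene
cup 0.75 [ 0.3305 -0.18   -0.0027]
cup 0.6 [ 0.4735 -0.2253 -0.0019]
cup 0.59 [ 0.4547 -0.014  -0.0008]
cup_seat 0.87 [0.4685 0.0365 0.0008]
side
cup 0.78 [ 0.336  -0.1754  0.0013]
cup 0.69 [ 0.4562 -0.0158  0.0044]
cup 0.65 [ 0.4689 -0.2312  0.0012]
cup_seat 0.74 [ 0.4719  0.0289 -0.0045]
cup_seat 0.23 [0.427  0.1035 0.1642]
index_mark 0.24 [0.6105 0.0408 0.0022]
wrist
cup 0.85 [ 0.4586 -0.0174  0.0018]
cup 0.42 [6.073e-01 4.190e-02 3.000e-04]
```

```bash
python3 -m crank '[[0.6,[0.18,0.6,0],[0,0,0]],[0.6,[0.18,0.6,0],[0,0,0]],[0.6,[0.17,0.6,0],[0,0,0]],[0.6,[0.16,0.6,0],[0,0,0]],[0.6,[0.15,0.6,0],[0,0,0]],[0.6,[0.13,0.6,0],[0,0,0]],[0.6,[0,0,0],[0,0,0]]]'
python3 cup.py
```

```text
clock: 21.43
position: [0.4579, -0.0205, 0.013]
ee_rot: [0.15, 0.69, 0.026, 0.707]
ft_force: [0.2, -0.1, -0.5]
grip_width: 0.403
scene
cup 0.67 [ 0.473  -0.2258 -0.001 ]
cup 0.62 [ 0.3318 -0.1797 -0.0037]
cup 0.54 [ 0.4634  0.0199 -0.0022]
cup_seat 0.65 [0.4698 0.0514 0.0816]
cup_seat 0.62 [0.4674 0.0352 0.0017]
index_mark 0.52 [ 0.3651 -0.3038  0.001 ]
side
cup 0.82 [ 0.3355 -0.175   0.0009]
cup 0.66 [0.4643 0.0177 0.0009]
cup 0.63 [ 0.4704 -0.2275 -0.0019]
wrist
cup 0.56 [0.4659 0.0135 0.0005]
```

```bash
R='sed -n 2p;4p'; python3 -m crank '[[0.6,[0.06,0.35,0],[0,0,0]],[0.6,[0.06,0.35,0],[0,0,0]],[0.6,[0.05,0.3,0],[0,0,0]],[0.6,[0,0,0],[0,0,0]]]' | sed -n '2p;4p'; python3 -m crank '[[0.6,[0.03,0.2,0],[0,0,0]],[0.6,[0,0,0],[0,0,0]]]' | sed -n '2p;4p';  python3 -m crank '[[0.6,[0.03,0.2,0],[0,0,0]],[0.6,[0,0,0],[0,0,0]]]' | sed -n '2p;4p'
```

```text
position: [0.4595, -0.0113, 0.013]
ft_force: [-0.4, 0.3, -0.3]
position: [0.4597, -0.0098, 0.013]
ft_force: [0.6, -0.2, -0.1]
position: [0.46, -0.0079, 0.013]
ft_force: [-0.5, -0.0, -0.1]
```

```bash
for s in 1; do python3 -m crank '[[0.6,[0.03,0.15,0],[0,0,0]],[0.6,[0,0,0],[0,0,0]]]' | sed -n '2p;4p'; python3 -m crank '[[0.6,[0.03,0.15,0],[0,0,0]],[0.6,[0,0,0],[0,0,0]]]' | sed -n '2p;4p';  python3 -m crank '[[0.6,[0.03,0.15,0],[0,0,0]],[0.6,[0,0,0],[0,0,0]]]' | sed -n '2p;4p'; done; python3 cup.py
```

```text
position: [0.4603, -0.0071, 0.0129]
ft_force: [-0.1, -2.7, 0.5]
position: [0.4605, -0.0068, 0.0129]
ft_force: [-2.8, -8.0, 2.5]
position: [0.4606, -0.0066, 0.0128]
ft_force: [-4.2, -13.5, 4.3]
scene
cup 0.84 [ 0.3337 -0.1799 -0.0027]
cup 0.73 [ 4.707e-01  3.540e-02 -1.000e-04]
cup_seat 0.81 [0.4696 0.037  0.002 ]
cup_seat 0.48 [0.4702 0.055  0.08  ]
side
cup 0.97 [ 0.4701 -0.2276  0.0009]
cup 0.93 [0.4668 0.0306 0.0039]
cup 0.73 [ 0.3371 -0.1755  0.0028]
index_mark 0.88 [0.443  0.1743 0.1529]
wrist
cup 0.64 [0.4691 0.0285 0.0017]
```

Firm contact against the stop (13 N). Cup found at (0.469, 0.0315), seat about (0.4695, 0.032). I'll back off straight, then rise and re-orient for the button.

```bash
python3 -m crank '[[0.6,[-0.08,-0.4,0],[0,0,0]],[0.6,[-0.12,-0.7,0],[0,0,0]],[0.6,[-0.16,-1,0],[0,0,0]],[0.6,[-0.3,-2,0],[0,0,0]],[0.6,[-0.3,-2,0],[0,0,0]],[1,[0,0,3.5],[0,0,0]],[1,[0,0,3.5],[0,0,0]],[1,[0,0,3.5],[0,0,0]],[1,[0,0,3.5],[0,0,0]],[1,[0,0,3.5],[0,0,0]],[1,[0,0,3.5],[0,0,0]],[1,[0,0,3.5],[0,0,0]]]'
sed -i 's/y=-.185; t=.25/y=1.52; t=.0/' tgt.py; python3 tgt.py; python3 cup.py | grep -v "0.47.. *-0.2\|0.33"
```

```text
clock: 24.8
position: [0.4507, -0.0652, 0.26]
ee_rot: [0.151, 0.69, 0.026, 0.707]
ft_force: [0.3, 0.6, -0.2]
grip_width: -0.001
[-0.6088121  -0.1381233   0.7941099   1.84313321 -0.1557397   1.39615657
  0.02881615] [ 0.45065643 -0.06517298  0.2599651 ] pointing [ 0.046  0.245 -0.968] jaw [ 0.984 -0.178  0.002]
rotvec to target [-0.224 -0.175  1.689]
scene
cup 0.85 [ 4.750e-01 -2.263e-01  2.000e-04]
cup 0.6 [ 0.4685  0.0328 -0.0047]
cup_seat 0.73 [0.4695 0.0347 0.0012]
cup_seat 0.57 [ 3.657e-01 -3.065e-01 -2.000e-04]
index_mark 0.65 [0.4465 0.1717 0.1568]
side
cup 0.71 [ 0.3647 -0.3016 -0.0009]
cup 0.62 [ 0.4674 -0.2279  0.0022]
cup_seat 0.67 [ 0.4701  0.0284 -0.0036]
index_mark 0.6 [0.4443 0.1703 0.1525]
wrist
cup 0.65 [0.4696 0.0264 0.0029]
```

```bash
python3 -m crank '[[1,[0,0,0.3],[-0.015,-0.0117,0.1126]],[1,[0,0,0.3],[-0.015,-0.0117,0.1126]],[1,[-0.2,1.7,0],[-0.015,-0.0117,0.1126]],[1,[-0.2,1.7,0],[-0.015,-0.0117,0.1126]],[1,[-0.2,1.7,0],[-0.015,-0.0117,0.1126]],[1,[-0.2,1.7,0],[-0.015,-0.0117,0.1126]],[1,[-0.2,1.7,0],[-0.015,-0.0117,0.1126]],[1,[-0.2,1.7,0],[-0.015,-0.0117,0.1126]],[1,[-0.2,1.7,0],[-0.015,-0.0117,0.1126]],[1,[-0.2,1.7,0],[-0.015,-0.0117,0.1126]],[1,[-0.2,1.7,0],[-0.015,-0.0117,0.1126]],[1,[-0.2,1.6,0],[-0.015,-0.0117,0.1126]]]' >/dev/null
python3 -m crank '[[1,[0,0,0],[-0.015,-0.0117,0.1126]],[1,[0,0,0],[-0.015,-0.0117,0.1126]],[1,[0,0,0],[-0.015,-0.0117,0.1126]],[1,[0,0,0],[0,0,0]]]'
python3 tgt.py
python3 - <<'E'
from h import *
for n in("scene","side","wrist"):
    p=viewer.camera(n); print(n); find(p,["button_top","index_mark","target_line","dial_axis"],n=1)
E
```

```text
clock: 26.73
position: [0.4309, 0.1051, 0.2637]
ee_rot: [-0.49, 0.511, 0.488, 0.511]
ft_force: [0.1, 0.9, -0.1]
grip_width: 0.0
[-0.95437881 -0.15575364  0.55353753  1.84540402  0.08460722  1.42871347
  1.10901982] [0.43090233 0.1050772  0.26370662] pointing [ 0.002 -0.002 -1.   ] jaw [ 0.044  0.999 -0.002]
rotvec to target [ 0.002  0.002 -0.007]
scene
button_top 0.62 [0.4315 0.1035 0.1663]
index_mark 0.84 [0.4453 0.175  0.1563]
target_line 0.84 [0.4433 0.1766 0.1541]
dial_axis 0.72 [0.4921 0.165  0.1658]
side
button_top 0.63 [0.429  0.105  0.1636]
index_mark 0.64 [0.4427 0.1722 0.1551]
target_line 0.56 [0.4403 0.1739 0.1529]
dial_axis 0.71 [0.4888 0.1652 0.1733]
wrist
button_top 0.93 [0.4359 0.1059 0.1643]
index_mark 0.77 [0.4453 0.1724 0.1532]
target_line 0.62 [0.4407 0.1739 0.1532]
dial_axis 0.87 [0.4895 0.1691 0.1735]
```

Run:
```python
from h import *
p=viewer.camera("wrist"); save(p,"w9.png",2,(120,100,512,384))
print((px(p,[.4306,.1041,.1635])-[120,100])*2)
```

```text
[285.  164.6]
```

View pics/w9.png

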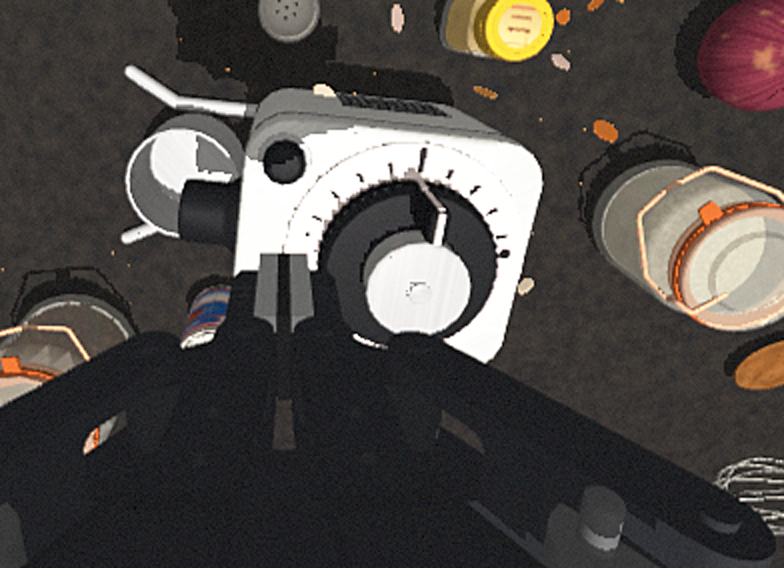

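```bash
sed -i 's/np.array(c)\/2+120/np.array(c)\/2+[120,OY]/; s/^def run/OY=120\ndef run/' ang.py
python3 - <<'E'
import ang; from ang import *
ang.OY=100
p=viewer.camera("wrist")
L={4:(424,158),3:(451,170),2:(476,188),1:(492,210),0:(501,236),5:(391,169),6:(361,176),7:(334,192)}
for i in((415,178),(418,177),(412,180)): run(p,L,i)
# sharper: enlarge numerically - white index pixels near rim
im=p["frame"]; g=im[150+30:150+50, 120+195:120+225].mean(2).astype(int)
print("rows from 180, cols from 315"); print(g)
E
```

```text
axis [0.4911 0.1668] r 0.0514 rms mm 0.66 yaw -0.164 idx r 0.0476 dial 1.256
axis [0.4911 0.1668] r 0.0514 rms mm 0.66 yaw -0.164 idx r 0.0483 dial 1.225
axis [0.4911 0.1668] r 0.0514 rms mm 0.66 yaw -0.164 idx r 0.0465 dial 1.287
rows from 180, cols from 315
[[255 255 255 255 255 255 255 255 255 255 255 255 255 255 255  30  55 194
  255 255 255 254 254 254 254 254 255 254 255 254]
 [161 252 255 255 255 255 255 255 255 255 255 255 255 255 255  28  50 198
  255 255 255 254 254 254 254 254 255 254 255 255]
 [ 45 212 255 255 255 255 255 255 255 255 255 255 255 255 175  30  73 240
  255 255 255 254 254 254 254 254 255 255 255 255]
 [ 42 203 255 255 255 255 255 255 255 231 234 235 248 255 106  29 109 255
  255 255 254 254 254 254 254 254 255 255 255 255]
 [ 37 186 255 255 255 255 255 255 255 142 149 145 208 255  52  35 149 255
  255 255 254 254 254 254 254 255 255 255 255 234]
 [ 28 177 255 255 255 255 255 233 238 153 161 159 175 247  10  30 163 255
  255 255 254 254 254 254 254 255 255 255 255 144]
 [ 69 189 255 255 255 255 255 142 154 161 168 167 161 160 140 190 255 255
  255 255 255 25
[... 960 characters left out ...]
 16  23  21  82 183 189
  181  50  18  22  23  27  23  19  22  31  29  48]
 [ 27  32  23  25  30  26  35  30  27  20  19  29  19  19  15  46 113 132
  167 101  33   5  27  25  24  33  29  20  32  18]
 [ 25  27  27  33  19  26  23  24  26  28  18  24  18  25  17  17  26  63
  159 148 136  35  15  32  24  21  21  31  25  17]
 [ 25  22  29  29  30  32  38  39  43  44  23  20  29  17  22  16  18  25
  105 157 157 133   3  18  36  31  24  28  33  34]
 [ 34  36  47  57  65  61  65  63  65  69  21  16  28  20  17  13  14  12
   39 111 158 151  98   0  40  31  33  31  16  27]
 [ 67  72  61  66  68  70  68  69  70  71  17  31  31  28  12  22  23  21
   12  49 114 159 140  61  26  57  54  36  24  26]]
```

Run:
```python
import ang; from ang import *
ang.OY=100
p=viewer.camera("wrist")
L={4:(424,158),3:(451,170),2:(476,188),1:(492,210),0:(501,236),5:(391,169),6:(361,176),7:(334,192)}
for i in((421,181),(420,180)): run(p,L,i)
q=lambda u,v,z:ray(p,np.array([u,v]),z)
C=np.array([.4911,.1668]); A=lambda P:np.arctan2(*(P-C)[::-1])
a,b=q(331.1,180.5,.153),q(330.4,184.5,.153); i=q(330.5,190.5,.155); i2=q(330.6,191.5,.156)
print([round(A(x)%6.28,3) for x in(a,b,i,i2)],[np.hypot(*(x-C)).round(4) for x in (a,b,i,i2)])
```

```text
axis [0.4911 0.1668] r 0.0514 rms mm 0.66 yaw -0.164 idx r 0.0463 dial 1.183
axis [0.4911 0.1668] r 0.0514 rms mm 0.66 yaw -0.164 idx r 0.0468 dial 1.197
[np.float64(2.978), np.float64(2.977), np.float64(2.961), np.float64(2.96)] [np.float64(0.0566), np.float64(0.0523), np.float64(0.0463), np.float64(0.0455)]
```

Index vs long line: 1.18 rad, and the wrist view shows the cup seated between the rods under the spout. Both are right, so I'll press the button by feel.

```bash
python3 -m crank '[[1,[-0.1,-0.1,-3],[0,0,0]],[1,[0,0,-3],[0,0,0]],[1,[0,0,-3],[0,0,0]],[1,[0,0,-2],[0,0,0]],[1,[0,0,0],[0,0,0]]]' | sed -n '1,2p;4p'
python3 -m crank '[[1,[0,0,-0.3],[0,0,0]],[1,[0,0,-0.2],[0,0,0]],[1,[0,0,0],[0,0,0]]]' | sed -n '2p;4p'
python3 -m crank '[[1,[0,0,-0.3],[0,0,0]],[1,[0,0,0],[0,0,0]]]' | sed -n '2p;4p'
```

```text
clock: 28.05
position: [0.428, 0.1025, 0.1505]
ft_force: [-0.9, 0.0, -0.1]
position: [0.431, 0.1037, 0.15]
ft_force: [-0.1, 0.4, 0.1]
position: [0.4306, 0.1036, 0.1464]
ft_force: [0.8, -0.2, -0.4]
```

```bash
for i in 1; do python3 -m crank '[[1,[0,0,-0.2],[0,0,0]],[1,[0,0,0],[0,0,0]]]' | sed -n '2p;4p'; python3 -m crank '[[1,[0,0,-0.2],[0,0,0]],[1,[0,0,0],[0,0,0]]]' | sed -n '2p;4p'; done
```

```text
position: [0.4303, 0.1034, 0.1439]
ft_force: [0.3, 0.3, 0.3]
position: [0.4301, 0.1033, 0.1417]
ft_force: [-0.2, -0.6, 0.5]
```

```bash
for i in 1; do python3 -m crank '[[1,[0,0,-0.2],[0,0,0]],[1,[0,0,0],[0,0,0]]]' | sed -n '2p;4p'; python3 -m crank '[[1,[0,0,-0.2],[0,0,0]],[1,[0,0,0],[0,0,0]]]' | sed -n '2p;4p';python3 -m crank '[[1,[0,0,-0.2],[0,0,0]],[1,[0,0,0],[0,0,0]]]' | sed -n '2p;4p'; done
```

```text
position: [0.4302, 0.1034, 0.1397]
ft_force: [0.0, 1.0, 0.5]
position: [0.4304, 0.1034, 0.1379]
ft_force: [0.5, -0.3, 2.0]
position: [0.4304, 0.1034, 0.1359]
ft_force: [-0.1, 0.6, 3.4]
```

```bash
for i in 1; do python3 -m crank '[[1,[0,0,-0.2],[0,0,0]],[1,[0,0,0],[0,0,0]]]' | sed -n '2p;4p'; python3 -m crank '[[1,[0,0,-0.1],[0,0,0]],[1,[0,0,0],[0,0,0]]]' | sed -n '2p;4p'; done
```

```text
position: [0.4305, 0.1035, 0.1345]
ft_force: [-3.5, -0.9, 11.2]
position: [0.4305, 0.1035, 0.1342]
ft_force: [-7.4, -2.7, 19.9]
```

Bottomed out after about 5 mm of spring travel (2.0, 3.4, then 11 to 20 N hard stop). Releasing and clearing.

```bash
python3 -m crank '[[1,[0,0,0],[0,0,0]],[1,[0,0,1],[0,0,0]],[1,[0,0,2],[0,0,0]],[1,[0,0,3],[0,0,0]],[1,[0,0,3],[0,0,0]],[1,[0,0,3],[0,0,0]],[1,[0,0,1.5],[0,0,0]],[1,[0,0,0],[0,0,0]],[1,[0,0,0],[0,0,0]]]'
python3 - <<'E'
from ang import *
for n in("scene","side","wrist"):
    p=viewer.camera(n); print(n); find(p,["cup","button_top","index_mark","shaker","small_tin"],n=3)
g=p["frame"][178:196,322:340].mean(2).astype(int); print(g[:15])
print(px(p,[.4911,.1668,.153]))
E
```

```text
clock: 30.38
position: [0.4305, 0.1035, 0.2682]
ee_rot: [-0.488, 0.512, 0.487, 0.513]
ft_force: [0.1, -0.3, -0.6]
grip_width: 0.0
scene
cup 0.93 [ 0.3343 -0.1811 -0.0032]
cup 0.85 [ 0.4774 -0.2245  0.0016]
cup 0.71 [ 0.4691  0.0352 -0.0023]
button_top 0.56 [0.4335 0.1047 0.1657]
index_mark 0.61 [0.4435 0.172  0.154 ]
shaker 0.84 [ 0.3499  0.1123 -0.0028]
small_tin 0.85 [6.107e-01 4.310e-02 5.000e-04]
side
cup 0.85 [ 0.4685 -0.2305 -0.0016]
cup 0.82 [ 3.335e-01 -1.764e-01 -2.000e-04]
button_top 0.47 [0.4282 0.1042 0.1635]
button_top 0.34 [ 0.6253 -0.0917 -0.0008]
index_mark 0.81 [0.4433 0.1736 0.1523]
shaker 0.71 [ 0.3542  0.1187 -0.0021]
small_tin 0.82 [0.6115 0.0402 0.0021]
small_tin 0.49 [ 3.643e-01 -3.024e-01  1.000e-04]
small_tin 0.47 [0.4522 0.1729 0.1885]
wrist
cup 0.87 [0.4691 0.03   0.    ]
cup 0.83 [ 0.3357 -0.1872 -0.0016]
cup 0.79 [ 0.4767 -0.2288 -0.0034]
button_top 0.95 [0.4322 0.1073 0.1609]
index_mark 0.62 [0.4437 0.1709 0.1534]
shaker 0.6 [ 0.3602  0.1098 -0.0024]
small_tin 0.59 [ 0.6088  0.0418 -0.0021]
[[255 255 255 254 254 255 255 255  57  41  58 196 255 255 255 25
[... 375 characters left out ...]
4 255 254]
 [255 255 145 150 152 170 246  53  36 118 255 255 255 255 254 255 254 254]
 [234 239 153 159 162 162 154  16  20 143 255 255 255 254 255 255 254 255]
 [142 157 165 165 167 170 167 143 140 199 255 255 255 255 255 255 255 255]
 [152 163 168 167 167 168 172 168 207 255 255 255 255 255 255 255 255 255]
 [165 173 182 181 175 169 158 160 179 248 243 240 248 255 255 255 255 255]
 [122 100 103 102 104 122 146 142 143 154 163 166 177 247 244 239 235 232]
 [ 42  27  29  26  19  54 106 147 142 141  96  80  93  90 141 172 166 206]
 [ 11  13  13  17  20  18  41 113 151 152 123  18  12  22  76 106  96 126]
 [ 22  24  15  28  19  13   9  45 103 145 150 128   0   0  17  15  22  12]]
[321.8 228.9]
```

Dial pattern unchanged, cup on its seat, robot clear. Handing in.

```bash
python3 -c "from workcell import manip; print(manip.hand_in())"
```

```text
the job is handed in; nothing more can be done
None
```

I turned the dial to the long line, slid the steel cup home against the stop, pressed the start button fully down and released it, then handed in at about 30 s. No verdict was reported.

**Last checks**
- **Cup:** it stopped against the rubber stop with about 13 N. After the press it was found at about (0.469, 0.030–0.035), against a seat estimate of (0.4695, 0.032). The final side view did not report the cup, but the scene and wrist views did.
- **Dial:** the wrist picture put it at 1.18–1.20 rad before the press. The same pixels looked unchanged afterwards.
- **Button:** about 5 mm of spring travel (2.0 then 3.4 N), followed by a hard stop at 11–20 N. The arm then rose about 13 cm clear and the force read zero.
- **Other things:** shaker and small tin were found where they started, within measuring error. I did not re-measure the lemon or the three other jars at the end, but nothing went near them.

**What disagreed**
- **Fingertips:** they ended about 24 mm higher than the reported tool point, so the first push passed over the lug. I corrected for this by feel and by the pictures.
- **Turning to the cup:** the first turn ran to the edge of joint 7's range (2.58 of 2.6), so I turned the other way.

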